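Uncover the stopcock box and shut the disc-ended valve

ROBOT

A 6-joint arm with a two-finger parallel gripper is mounted at the origin on a cart in front of the work surface, level with it; the furniture and walls round the work are solid. World frame = base frame: x ahead of the robot, y to its left, z up, the work surface at z = 0. Lengths are in m, angles in rad, forces in N, time in s.
With the tool pointing down it reaches from about 0.35 to 0.975 m from the base axis. Payload 4.9 kg.
Tool frame: the origin (TCP) lies at the very end of the fingers, on their centre line; the grasp point (between the pads) lies 19 mm behind it; z points along the fingers, y is the line along which they close (so a half turn about z gives the same grasp; the last joint's range is limited). The gripper opens to 85 mm and grips with 20 to 120 N. Pads are 22 mm wide; open, the fingers measure 114 mm over their backs; the gripper's body (76 mm by 85 mm) begins 54 mm behind the grasp point. The pads swing forward as they close: fully open they stand 13 mm farther back than shut.
Start: joints at [-0.119, 0.053, 1.613, -0, 1.476, -0.119], TCP at [0.625, 0, 0.231] pointing down, gripper open.
Joint ranges: [-3.01, 3.01], [-1.01, 2.22], [0.06, 2.58], [-1.02, 4.17], [0.09, 2.62], [-3.14, 3.14]. Speed limits (rad/s): [2.57, 2.57, 3.14, 3.14, 3.14, 3.14].

INTERFACE

Orientations are given as a unit quaternion [w, x, y, z].
In Python, from plant import manip gives the robot as it stands.
- The arm moves only by the tool play_rows, never from a script. Its argument "series" is a list that holds one entry, the list of rows, each a list of 7 numbers: the shift along the world's x, y, z in m, then the turn, a rotation vector about the world's x, y, z in degrees, then the opening, from 0 (shut) to 1 (fully open). In form: [[[dx, dy, dz, rx, ry, rz, grip], ...]]. A call has 1 to 10 rows; each row shifts and turns the commanded pose from where the row before left it; what a row does not reach is not made up. A row lasts 1/10 s, in which the tool goes at most 50 mm and 8.59 degrees, less where a joint would pass 70% of its speed; a pose out of reach is approached as far as the arm can. A call with a gripper value outside its range is refused whole. The fingers move at their own pace and stop on an object; the grip force is fixed at half the most. Time passes only in rows, so rows that do not move let the fingers close. It gives the time, the measured TCP pose, the force, the opening and the grip force at its end, in the units of the state.
- manip.state(): the state, without advancing time (a new reading comes with each control period).
- manip.grab_frame(name): name is "scene" or "side" or "wrist"; returns a dict with "frame" (480x640x3 uint8, blue, green, red), "mtx" (3x3 intrinsics, pixels), "k1" (the pictures are not rectified: a ray, as slopes to the right and down, at radius r is drawn at 1 + k1 r^2 times it, then the intrinsics apply), "R" (3x3) and "t" (3): a world point X has camera coordinates R X + t. Camera axes: x right, y down, z forward; pixel columns grow to the right and rows downward; lengths in m; the calibration is good to about 2 mm. A picture is of the moment at which its call begins. There is no depth.
- manip.job_done(): hands the job in; it is judged then, once.
The state is a dict: "time": time; "joint_pos": joint angles; "joint_vel": joint speeds; "joint_efforts": joint torques, N m; "tool_pos": TCP position; "tool_rot": TCP orientation; "contact_force": force on the tool from outside, world axes, zero at the start; "ft_torque": the same for the moment, N m; "gripper_width": opening from 0.0 (shut) to 1.0 (fully open); "grasp_force": force on a finger pad.
Only numpy, scipy, OpenCV 4.12 (cv2) and the standard library are available. Lean on these libraries where they do the work, as an engineer would, in place of code of your own. Each camera call takes 0.05 s, during which the arm holds its last target. There are 200 camera calls.

TASK

Push the loose cover of the grey stopcock box straight back, away from the robot, until it meets its rear stop and the two valve handles in the well are uncovered. Then push the handle that has a round disc at its end fully shut, a quarter turn clockwise seen from above, until it lies across the box against its stop. Only push with the fingers: grasp and lift nothing, leave the plain straight handle open as it is, and do not disturb the things standing around.

Things in the scene. Friction and masses are not known exactly. Their poses are not given: they have to be found in the camera images.
- stopcock_box: grey metal box fixed to the bench, 265 (x) x 296 (y) x 72 mm high, two brass hose tails at its front. Origin: centre of its underside, on the bench; x points from its front (hose tails, robot side) to its rear, y to its left, z up. The cover slides along x on ledges 60 mm high, between side rails 68 mm high (2 mm play each side) and up to a rear stop 72 mm high
- well (a point): centre of the floor (8 mm above the bench) of the open-topped well in the front part of the box, that holds both handles: inside 120 (x) x 260 (y) mm, front wall 66 mm high. Lies 65 mm in front of the box's origin. The part behind it is a closed deck 58 mm high
- cover: loose flat aluminium cover, 130 (x) x 280 (y) x 4 mm, 0.25 to 0.5 kg, in the box's rails. Origin: centre of its underside, 60 mm above the bench; axes as the box's. It starts forward over the well (origin 53 to 63 mm in front of the box's origin); at the rear stop its origin is 55 mm behind the box's origin
- cover_lip (a point): centre of the front face of the cover's upright lip, the place to push: 110 mm long (y), 5 mm thick (x), from 64 to 86 mm above the bench, across the middle of the cover
- disc_pivot (a point): turning axis of the handle with the round disc end, at half the disc's height, 46 mm above the bench. In the box's frame x = -40 mm and y = +55 or -55 mm (the two handles change places from run to run)
- disc_end (a point): centre of the round disc, 30 mm across, 16 mm tall (38 to 54 mm above the bench), at the end of that handle, 55 mm from its pivot; the bar between is 14 mm wide, the hub 26 mm across
- handle_disc (a joint): angle of the disc-ended handle about its upright pivot: 0 = open, pointing to the front of the box (-x); grows clockwise seen from above; 1.571 = shut at its stop, pointing to the box's left (+y). Starts at 0 to 0.25, stays where it is left, takes about 0.1 N m to turn
- plain_pivot (a point): turning axis of the other, plain handle, 46 mm above the bench, in the other of the two places
- plain_end (a point): point near the end of the plain handle, 55 mm from its pivot, 46 mm above the bench; it is a straight bar 14 mm wide, its end 69 mm from its pivot, 39 to 51 mm above the bench
- handle_plain (a joint): angle of the plain handle, same meaning; starts at 0 to 0.25 (open) and is to be left so
- dropper: bystander: small clear dropper bottle with a red teat, 40 mm across, 110 mm tall; origin at the centre of its underside
- vial_a: bystander: small capped vial, 23 mm across, 52 mm tall; origin at the centre of its underside
- vial_b: bystander: small capped vial, 23 mm across, 52 mm tall; origin at the centre of its underside
- tape: bystander: roll of tape lying flat, 68 mm across, 19 mm high; origin at the centre of its underside
- bottle: bystander: glass-stoppered reagent bottle, 68 mm across, 154 mm tall; origin at the centre of its underside
- wash: bystander: wash bottle with a red cap, 70 mm across, 165 mm tall; origin at the centre of its underside
- bulb: bystander: brown rubber suction bulb, 72x45x44 mm; origin at the centre of its underside

How it is judged:
By the outcome, as a careful person would: the job done as asked, in the order asked, and still so for the second after the job is handed in, with the robot touching nothing.
It also fails if it takes over 48 s, if anything falls off the work surface, if the arm or the gripper's body presses on something with over 40 N, if the wrist force passes 120 N, or if a joint passes its speed limit or range.

## Working session

There is one attempt and no reset: what is moved stays moved. The work goes in short steps, Python scripts to look and compute and a tool call to move; the robot and the scene stay as the last step left them, time stands still between calls to the robot, and variables do not carry over. Pictures are saved under pics/ and viewed, at most 10 in all, crops included, and the job is handed in when it is done.

Besides the shell and the picture viewer there is one more tool, called as name(argument=value, ...), one argument or row to a line, values as JSON. play_rows: Moves the arm, as the interface text tells. Its arguments: {"type":"object","properties":{"series":{"type":"array"}},"required":["series"]}

```bash
mkdir -p pics; cat > h.py <<'E'
import numpy as np, cv2
from plant import manip
def grab(n,f):
    d=manip.grab_frame(n); cv2.imwrite(f'pics/{f}.png',d['frame']); np.savez(f'pics/{f}.npz',**{k:np.array(v) for k,v in d.items()}); return d
def load(f): return dict(np.load(f'pics/{f}.npz'))
def ray(d,uv,z):
    K=d['mtx']; k=float(d['k1']); dist=np.array([k,0,0,0,0.])
    p=cv2.undistortPoints(np.array([[uv]],float),K,dist)[0,0]
    R=d['R'];c=-R.T@d['t'];v=R.T@np.array([p[0],p[1],1]); return c+v*(z-c[2])/v[2]
def proj(d,X):
    return cv2.projectPoints(np.array(X,float).reshape(-1,3),cv2.Rodrigues(d['R'])[0],d['t'],d['mtx'],np.array([float(d['k1']),0,0,0,0]))[0].reshape(-1,2)
E
python3 - <<'E'
from h import *
a=grab('scene','s0');grab('wrist','w0');grab('side','d0')
for n in('s0','w0','d0'):
    d=load(n);print(n,-d['R'].T@d['t'],d['R'][2])
print(manip.state())
E
```

```text
s0 [-0.05881057 -0.37810826  0.95404138] [ 0.52793812  0.30621944 -0.79215592]
w0 [0.6250837  0.0771603  0.37199521] [-0.00174865 -0.30182594 -0.95336145]
d0 [0.61121136 1.14597581 0.77293732] [-0.05311391 -0.85554191 -0.5150019 ]
{'time': 0.15, 'joint_pos': array([-1.18999954e-01,  5.32349899e-02,  1.61398168e+00,  3.20213383e-05,
        1.47600792e+00, -1.18968228e-01]), 'joint_vel': array([ 0.00183219, -0.00451588, -0.00479683,  0.00299774,  0.00162541,
        0.00025529]), 'joint_efforts': array([ 5.10442842e-04, -3.94241810e+01, -3.70721948e+01, -1.15854355e-04,
        4.61802789e-03,  5.00508997e-05]), 'tool_pos': array([6.24511219e-01, 6.78590864e-05, 2.30325136e-01]), 'tool_rot': array([-6.51237289e-04,  7.07118843e-01,  7.07094248e-01, -4.91879473e-04]), 'contact_force': array([ 0.20146886, -0.23999547, -0.03163521]), 'ft_torque': array([-0.03712343,  0.01550994,  0.018948  ]), 'grasp_force': 0.0, 'gripper_width': 0.994787159223957}
```

View pics/s0.png

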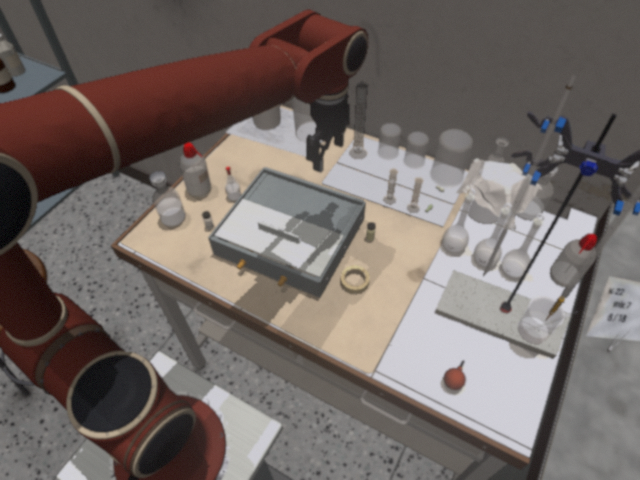

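View pics/w0.png

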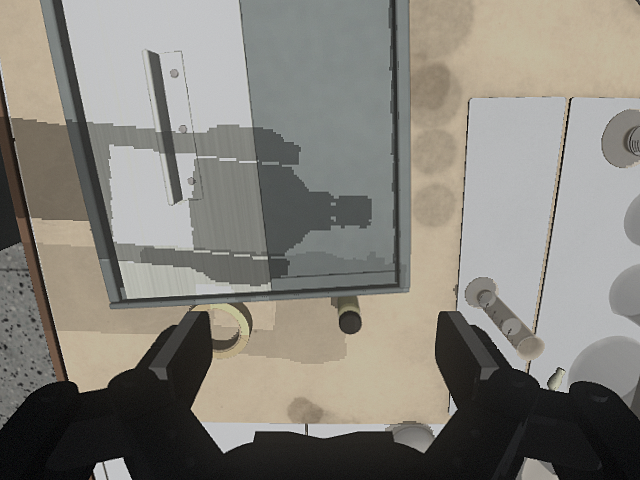

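The scene view shows the box centred near (290,230), with vial_b at (370,231), tape at (355,277), and vial_a and dropper at the left. In the wrist view, the lip's top runs (143,52) to (172,205), the box's rear right corner is near (408,290) and its front right corner near (112,305).

```bash
python3 - <<'E'
from h import *
w=load('w0');s=load('s0')
for n,uv,z in [('lipL',(143,51),.086),('lipR',(171,205),.086),('RR',(409,290),.072),('rear2',(410,20),.072),('FR',(112,306),.068),('front2',(45,10),.066),('vialtop',(349,324),.052)]:
    print(n,ray(w,uv,z).round(4))
for n,uv,z in [('RL',(266,171),.072),('RR',(364,209),.072),('FR',(321,276),.066),('FL',(212,237),.066),('lipL',(261,222),.086),('lipR',(298,239),.086),('tape',(355,276),.019),('vialb',(370,226),.052),('viala',(207,214),.052),('dropper',(228,171),.110)]:
    print(n,ray(s,uv,z).round(4))
E
```

```text
lipL [0.5015 0.1225 0.086 ]
lipR [0.5096 0.0151 0.086 ]
RR [ 0.6968 -0.0611  0.072 ]
rear2 [0.6849 0.1437 0.072 ]
FR [ 0.4383 -0.0793  0.068 ]
front2 [0.4225 0.156  0.066 ]
vialtop [ 0.6483 -0.1047  0.052 ]
RL [0.6643 0.2095 0.072 ]
RR [ 0.6689 -0.0753  0.072 ]
FR [ 0.45   -0.0779  0.066 ]
FL [0.4208 0.2024 0.066 ]
lipL [0.5029 0.1149 0.086 ]
lipR [0.5016 0.0117 0.086 ]
tape [ 0.5154 -0.1314  0.019 ]
vialb [ 0.6429 -0.1057  0.052 ]
viala [0.4811 0.2677 0.052 ]
dropper [0.587  0.2687 0.11  ]
```

View pics/d0.png

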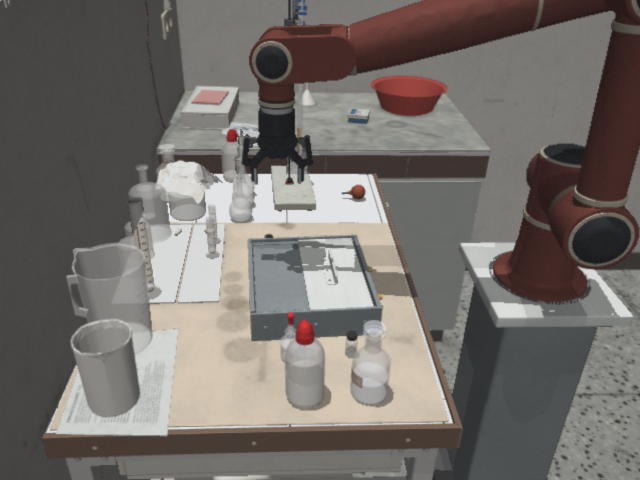

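The side view shows the box with the cover at the front (right) and nothing inside its rails apart from the cover. Box yaw is about +3.9°, origin about (0.557, 0.075), and the lip centre about (0.505, 0.069). I'll close the fingers and turn so they line up along the lip.

play_rows(
  series=[
    [[-0.016, 0.0066, -0.006, 0, 0, 8.5, 0], [-0.016, 0.0066, -0.006, 0, 0, 8.5, 0], [-0.016, 0.0066, -0.006, 0, 0, 8.5, 0], [-0.016, 0.0066, -0.006, 0, 0, 8.5, 0], [-0.016, 0.0066, -0.006, 0, 0, 8.5, 0], [-0.016, 0.0066, -0.006, 0, 0, 8.5, 0], [-0.016, 0.0066, -0.006, 0, 0, 8.5, 0], [-0.016, 0.0066, -0.006, 0, 0, 8.5, 0], [-0.016, 0.0066, -0.006, 0, 0, 8.5, 0], [-0.016, 0.0066, -0.006, 0, 0, 8.5, 0]],
  ],
)

```text
time: 1.15
tool_pos: [0.464, 0.0662, 0.1707]
tool_rot: [-0.0, 0.041, 0.999, -0.0]
contact_force: [0.0, 0.2, -0.1]
gripper_width: 0.002
grasp_force: 0.0
```

play_rows(
  series=[
    [[0, 0, 0, 0, 0, 8.5, 0], [0, 0, 0, 0, 0, 0, 0]],
  ],
)

```text
time: 1.35
tool_pos: [0.4643, 0.0662, 0.1708]
tool_rot: [-0.0, -0.031, 1.0, 0.0]
contact_force: [0.0, -0.6, 0.1]
gripper_width: -0.002
grasp_force: 0.0
```

```bash
python3 - <<'E'
from h import *
w=grab('wrist','w1');s=manip.state();print(s['time'],s['tool_pos'],s['tool_rot'],s['gripper_width'],proj(w,s['tool_pos']),proj(w,[[.5015,.1225,.086],[.5096,.0151,.086]]))
E
```

```text
1.4 [0.46478852 0.06606218 0.17112646] [-5.35725210e-05 -2.91327744e-02  9.99575549e-01 -3.63489847e-07] 0.005029268786963065 [[323.26855071 317.03431085]] [[406.72916529 308.18231333]
 [240.71495382 310.23458794]]
```

View pics/w1.png

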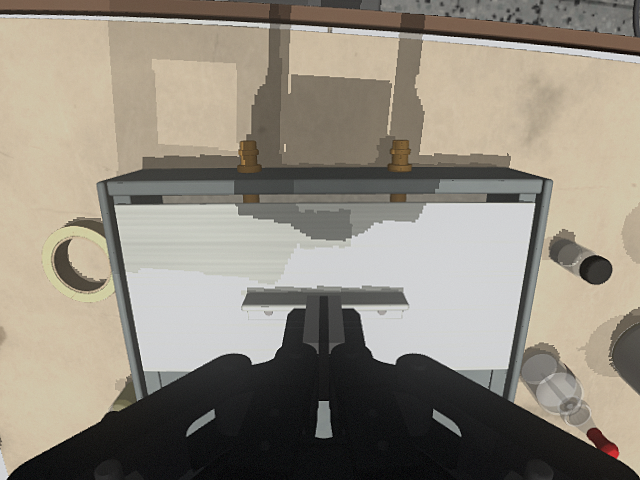

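The wrist view shows the lip spanning columns 245–408 around rows 288–306, symmetric about the fingers at column 323. The box front corners are at about (102,183) and (549,182), with the tape and vials outside.

```bash
python3 - <<'E'
from h import *
w=load('w1');print(-w['R'].T@w['t'])
for n,uv,z in [('lip288L',(408,289),.086),('lip288R',(246,289),.086),('lip306',(408,305),.086),('lip306R',(243,305),.086),('lip288 z64',(326,289),.064),('FR',(97,183),.068),('FL',(552,181),.068),('coverfront',(323,203),.064)]:
    print(n,ray(w,uv,z).round(4))
E
```

```text
[0.38772227 0.06134419 0.31273885]
lip288L [0.4879 0.1216 0.086 ]
lip288R [0.4943 0.0186 0.086 ]
lip306 [0.4992 0.123  0.086 ]
lip306R [0.5057 0.0166 0.086 ]
lip288 z64 [0.5011 0.0702 0.064 ]
FR [ 0.4349 -0.0812  0.068 ]
FL [0.4157 0.2098 0.068 ]
coverfront [0.4404 0.0644 0.064 ]
```

play_rows(
  series=[
    [[0, 0.0015, -0.033, 0, 0, 0, 0], [0, 0, -0.033, 0, 0, 0, 0], [0, 0, -0.032, 0, 0, 0, 0], [0, 0, 0, 0, 0, 0, 0], [0.01, 0.0007, 0, 0, 0, 0, 0], [0.01, 0.0007, 0, 0, 0, 0, 0], [0.005, 0.0003, 0, 0, 0, 0, 0], [0.008, 0.0005, 0, 0, 0, 0, 0]],
  ],
)

```text
time: 2.2
tool_pos: [0.4987, 0.0697, 0.0749]
tool_rot: [-0.0, -0.03, 1.0, -0.0]
contact_force: [-4.5, -0.4, 3.8]
gripper_width: 0.001
grasp_force: 2.5
```

play_rows(
  series=[
    [[0.012, 0.0008, 0, 0, 0, 0, 0], [0.012, 0.0008, 0, 0, 0, 0, 0], [0.012, 0.0008, 0, 0, 0, 0, 0], [0.012, 0.0008, 0, 0, 0, 0, 0], [0.012, 0.0008, 0, 0, 0, 0, 0], [0.012, 0.0008, 0, 0, 0, 0, 0], [0.008, 0.0005, 0, 0, 0, 0, 0], [0.004, 0.0003, 0, 0, 0, 0, 0]],
  ],
)

```text
time: 3.0
tool_pos: [0.5829, 0.0753, 0.0739]
tool_rot: [-0.0, -0.031, 1.0, -0.0]
contact_force: [-5.4, -0.7, 3.9]
gripper_width: 0.002
grasp_force: 2.6
```

play_rows(
  series=[
    [[0.005, 0.0003, 0, 0, 0, 0, 0], [0.004, 0.0003, 0, 0, 0, 0, 0], [0.003, 0.0002, 0, 0, 0, 0, 0], [0.002, 0.0001, 0, 0, 0, 0, 0], [0.002, 0.0001, 0, 0, 0, 0, 0]],
  ],
)

```text
time: 3.5
tool_pos: [0.5979, 0.0763, 0.0735]
tool_rot: [-0.0, -0.031, 1.0, 0.0]
contact_force: [-5.5, 0.6, 4.8]
gripper_width: -0.002
grasp_force: 2.7
```

play_rows(
  series=[
    [[0.002, 0.0001, 0, 0, 0, 0, 0], [0.002, 0.0001, 0, 0, 0, 0, 0], [0, 0, 0, 0, 0, 0, 0]],
  ],
)

```text
time: 3.8
tool_pos: [0.6001, 0.0761, 0.0735]
tool_rot: [-0.003, -0.031, 1.0, -0.0]
contact_force: [-11.8, -1.7, 9.2]
gripper_width: -0.001
grasp_force: 6.1
```

play_rows(
  series=[
    [[0.002, 0.0001, 0, 0, 0, 0, 0], [0.002, 0.0001, 0, 0, 0, 0, 0], [0, 0, 0, 0, 0, 0, 0]],
  ],
)

```text
time: 4.1
tool_pos: [0.6002, 0.0761, 0.0735]
tool_rot: [-0.008, -0.031, 0.999, -0.001]
contact_force: [-27.6, -3.8, 20.3]
gripper_width: 0.001
grasp_force: 13.8
```

The position is no longer changing while the force rises, so the cover is at its rear stop. I'll back off, rise and look.

play_rows(
  series=[
    [[-0.008, -0.0005, 0, 0, 0, 0, 0], [-0.02, -0.0015, 0, 0, 0, 0, 0], [-0.03, -0.002, 0.03, 0, 0, 0, 0], [-0.03, -0.002, 0.045, 0, 0, 0, 0], [-0.02, -0.002, 0.045, 0, 0, 0, 0], [0, 0, 0, 0, 0, 0, 0], [0, 0, 0, 0, 0, 0, 0]],
  ],
)

```text
time: 4.8
tool_pos: [0.5017, 0.0689, 0.192]
tool_rot: [0.003, -0.031, 1.0, -0.0]
contact_force: [0.2, 0.4, -1.4]
gripper_width: -0.001
grasp_force: 0.0
```

```bash
python3 - <<'E'
from h import *
w=grab('wrist','w2');s=manip.state();print(s['time'],s['tool_pos'],s['contact_force'])
ex=np.array([.9978,.0663]);ey=np.array([-.0663,.9978]);O=np.array([.5575,.073])
for b in [(-.04,.055),(-.04,-.055),(-.095,.055),(-.095,-.055)]:
    p=O+b[0]*ex+b[1]*ey; print(b,p.round(4),proj(w,[*p,.054]).round())
E
```

```text
4.85 [0.50076462 0.0688705  0.18996627] [-0.14853602  0.14673014  0.10280904]
(-0.04, 0.055) [0.5139 0.1252] [[397. 245.]]
(-0.04, -0.055) [0.5212 0.0155] [[252. 245.]]
(-0.095, 0.055) [0.4591 0.1216] [[401. 172.]]
(-0.095, -0.055) [0.4664 0.0118] [[247. 173.]]
```

View pics/w2.png

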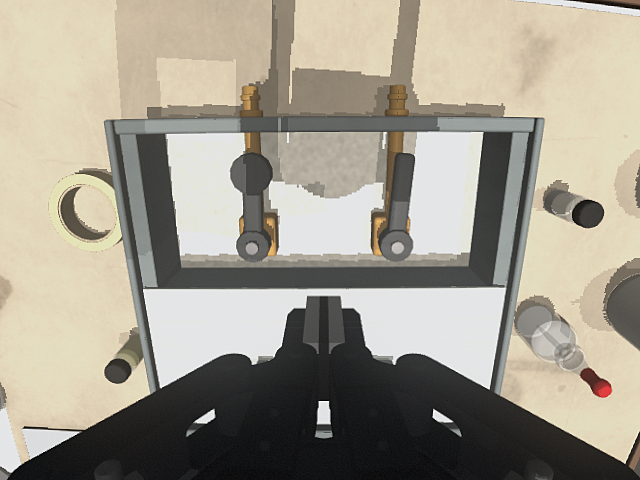

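The wrist view shows both handles uncovered. The disc handle is the right-hand one (hub (254,245), disc (251,172), angle about 0) and the plain one is at (397,245)–(404,155). The predicted pivot pixels match. I'll go down into the well on the −y side of the disc.

play_rows(
  series=[
    [[-0.011, -0.034, 0, 0, 0, 0, 0], [-0.011, -0.033, 0, 0, 0, 0, 0], [-0.01, -0.033, 0, 0, 0, 0, 0], [0, 0, 0, 0, 0, 0, 0], [0, 0, -0.035, 0, 0, 0, 0], [0, 0, -0.035, 0, 0, 0, 0], [0, 0, -0.02, 0, 0, 0, 0], [0, 0, 0, 0, 0, 0, 0], [0, 0, 0, 0, 0, 0, 0]],
  ],
)

```text
time: 5.75
tool_pos: [0.468, -0.0307, 0.0989]
tool_rot: [-0.001, -0.031, 1.0, 0.0]
contact_force: [0.0, -1.6, -0.5]
gripper_width: -0.002
grasp_force: 0.0
```

```bash
python3 - <<'E'
from h import *
w=grab('wrist','w3');s=manip.state();print(s['time'],s['tool_pos'],s['contact_force'])
cv2.imwrite('pics/w3c.png',w['frame'][0:400])
ex=np.array([.9978,.0663]);ey=np.array([-.0663,.9978]);O=np.array([.5575,.073])
d=s['tool_pos'][:2]-O;print('box',d@ex,d@ey)
b=(-.095,-.055);p=O+b[0]*ex+b[1]*ey; print(proj(w,[*p,.054]).round())
prev=None
for th in np.arange(0,1.75,.15):
    D=np.array([-.04,-.055])+.055*np.array([-np.cos(th),np.sin(th)]); F=D-.030*np.array([np.sin(th),np.cos(th)])
    W=O+F[0]*ex+F[1]*ey; print(round(th,2),F.round(4),W.round(4),None if prev is None else (W-prev).round(4)); prev=W
E
```

```text
5.8 [ 0.46891298 -0.03094536  0.10027079] [-0.30339465 -0.51928034 -0.05577444]
box -0.09528370111732774 -0.09784335970577498
[[405. 275.]]
0.0 [-0.095 -0.085] [ 0.4683 -0.0181] None
0.15 [-0.0989 -0.0764] [ 0.4639 -0.0098] [-0.0044  0.0083]
0.3 [-0.1014 -0.0674] [ 0.4608 -0.001 ] [-0.0031  0.0088]
0.45 [-0.1026 -0.0581] [0.459  0.0082] [-0.0018  0.0092]
0.6 [-0.1023 -0.0487] [0.4586 0.0176] [-0.0004  0.0094]
0.75 [-0.1007 -0.0395] [0.4596 0.027 ] [0.001  0.0093]
0.9 [-0.0977 -0.0306] [0.4621 0.036 ] [0.0024 0.0091]
1.05 [-0.0934 -0.0222] [0.4658 0.0446] [0.0037 0.0086]
1.2 [-0.0879 -0.0146] [0.4708 0.0526] [0.005 0.008]
1.35 [-0.0813 -0.0079] [0.4769 0.0597] [0.0061 0.0071]
1.5 [-0.0738 -0.0023] [0.484  0.0659] [0.0071 0.0061]
1.65 [-0.0656  0.0022] [0.4919 0.0709] [0.0079 0.005 ]
```

View pics/w3c.png

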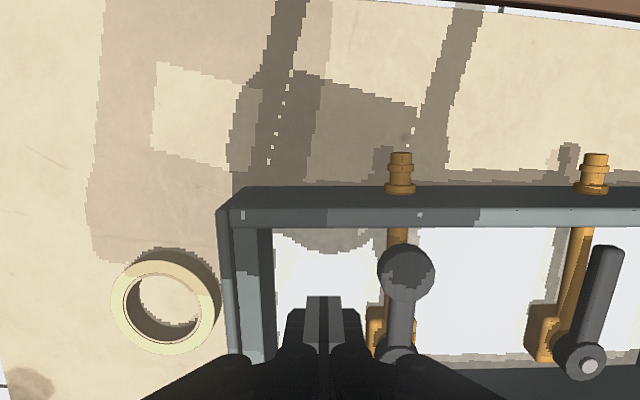

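The close view shows the fingers (columns 305–345) between the well's right wall and the disc at (407,272), as predicted. I'll descend and start sweeping.

play_rows(
  series=[
    [[0, 0, -0.03, 0, 0, 0, 0], [0, 0, -0.027, 0, 0, 0, 0], [0, 0, 0, 0, 0, 0, 0], [0, 0.006, 0, 0, 0, 0, 0], [-0.001, 0.007, 0, 0, 0, 0, 0], [-0.002, 0.004, 0, 0, 0, 0, 0], [-0.002, 0.004, 0, 0, 0, 0, 0], [-0.0015, 0.0044, 0, 0, 0, 0, 0], [-0.0015, 0.0044, 0, 0, 0, 0, 0]],
  ],
)

```text
time: 6.7
tool_pos: [0.461, -0.0013, 0.0438]
tool_rot: [0.001, -0.031, 1.0, -0.0]
contact_force: [1.7, -0.9, 1.2]
gripper_width: 0.001
grasp_force: 1.1
```

play_rows(
  series=[
    [[-0.001, 0.0046, 0, 0, 0, 0, 0], [-0.001, 0.0046, 0, 0, 0, 0, 0], [0, 0.0047, 0, 0, 0, 0, 0], [0, 0.0047, 0, 0, 0, 0, 0], [0.0005, 0.0047, 0, 0, 0, 0, 0], [0.0005, 0.0047, 0, 0, 0, 0, 0], [0.0012, 0.0045, 0, 0, 0, 0, 0], [0.0012, 0.0045, 0, 0, 0, 0, 0]],
  ],
)

```text
time: 7.5
tool_pos: [0.4615, 0.036, 0.0426]
tool_rot: [-0.0, -0.031, 1.0, -0.0]
contact_force: [-0.3, -1.9, -0.0]
gripper_width: -0.001
grasp_force: 0.9
```

```bash
python3 - <<'E'
from h import *
w=grab('wrist','w4');s=manip.state();print(s['time'],s['tool_pos'],s['contact_force'])
E
```

```text
7.55 [0.46170537 0.03646743 0.04271237] [-1.53287917 -1.71255819  0.10362308]
```

View pics/w4.png

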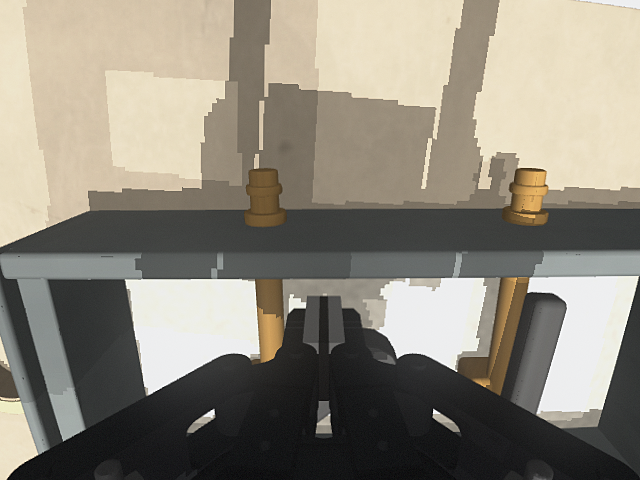

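The disc edge shows at about (380,345), just behind and to the right of the fingers, and the plain handle at (540,350) is untouched. I'll continue the sweep.

play_rows(
  series=[
    [[0.0019, 0.0043, 0, 0, 0, 0, 0], [0.0019, 0.0043, 0, 0, 0, 0, 0], [0.0025, 0.004, 0, 0, 0, 0, 0], [0.0025, 0.004, 0, 0, 0, 0, 0], [0.003, 0.0036, 0, 0, 0, 0, 0], [0.003, 0.0036, 0, 0, 0, 0, 0], [0.0036, 0.003, 0, 0, 0, 0, 0], [0.0036, 0.003, 0, 0, 0, 0, 0]],
  ],
)

```text
time: 8.35
tool_pos: [0.4839, 0.0658, 0.0428]
tool_rot: [-0.0, -0.031, 1.0, 0.0]
contact_force: [-1.9, -1.6, -0.3]
gripper_width: 0.0
grasp_force: 0.8
```

play_rows(
  series=[
    [[0.003, 0.0005, 0, 0, 0, 0, 0], [0.003, 0.0002, 0, 0, 0, 0, 0], [0.002, 0.0001, 0, 0, 0, 0, 0], [0, 0, 0, 0, 0, 0, 0]],
  ],
)

```text
time: 8.75
tool_pos: [0.492, 0.0663, 0.0429]
tool_rot: [0.0, -0.031, 1.0, 0.0]
contact_force: [-2.6, 0.6, 0.3]
gripper_width: 0.001
grasp_force: 0.7
```

play_rows(
  series=[
    [[0.002, 0.0001, 0, 0, 0, 0, 0], [0.002, 0.0001, 0, 0, 0, 0, 0], [0, 0, 0, 0, 0, 0, 0]],
  ],
)

```text
time: 9.05
tool_pos: [0.4934, 0.0665, 0.0426]
tool_rot: [-0.003, -0.031, 1.0, 0.0]
contact_force: [-10.7, 0.8, 7.4]
gripper_width: 0.002
grasp_force: 5.4
```

play_rows(
  series=[
    [[0.002, 0.0001, 0, 0, 0, 0, 0], [0.001, 0.0001, 0, 0, 0, 0, 0], [0, 0, 0, 0, 0, 0, 0]],
  ],
)

```text
time: 9.35
tool_pos: [0.4937, 0.0666, 0.0423]
tool_rot: [-0.007, -0.031, 0.999, -0.0]
contact_force: [-21.0, 0.2, 14.9]
gripper_width: 0.001
grasp_force: 10.4
```

The handle is against its stop: the force rises and the position holds. I'll withdraw and check.

play_rows(
  series=[
    [[-0.007, -0.0005, 0, 0, 0, 0, 0], [-0.015, -0.001, 0, 0, 0, 0, 0], [0, 0, 0, 0, 0, 0, 0], [0, 0, 0.03, 0, 0, 0, 0], [0, 0, 0.04, 0, 0, 0, 0], [0, 0, 0.045, 0, 0, 0, 0], [0.02, 0, 0.045, 0, 0, 0, 0], [0, 0, 0, 0, 0, 0, 0], [0, 0, 0, 0, 0, 0, 0]],
  ],
)

```text
time: 10.25
tool_pos: [0.4987, 0.0649, 0.2052]
tool_rot: [0.003, -0.03, 1.0, -0.0]
contact_force: [0.2, 0.3, -0.3]
gripper_width: 0.003
grasp_force: 0.0
```

```bash
python3 - <<'E'
from h import *
w=grab('wrist','w5');s=manip.state();print(s['time'],s['tool_pos'],s['contact_force'])
ex=np.array([.9978,.0663]);ey=np.array([-.0663,.9978]);O=np.array([.5575,.073])
for b in [(-.04,-.055,.054),(-.04,0,.054),(-.04,.055,.054),(-.01,-.1,.064)]: print(b,proj(w,[*(O+b[0]*ex+b[1]*ey),b[2]]).round())
E
```

```text
10.3 [0.49726951 0.06496665 0.20300014] [-0.46795643  0.33670008 -0.45741697]
(-0.04, -0.055, 0.054) [[260. 244.]]
(-0.04, 0, 0.054) [[329. 244.]]
(-0.04, 0.055, 0.054) [[399. 243.]]
(-0.01, -0.1, 0.064) [[204. 284.]]
```

View pics/w5.png

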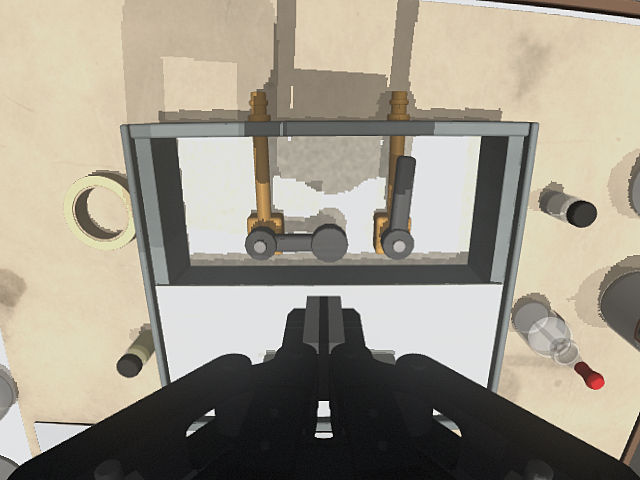

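The disc handle lies across the box (hub (261,243), disc (329,242)), exactly where the shut position projects. The plain handle is unchanged, the cover edge is at row 284 (rear stop), and the bystanders are where they were.

```bash
python3 -c "
from plant import manip
print(manip.job_done())"
```

```text
the job is handed in; nothing more can be done
None
```

The cover is back against its rear stop, the disc-ended handle is fully shut against its stop, the plain handle is still open, and the job was handed in after about 10 s of robot time with nothing else disturbed.

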